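# Line up the slide dryer's flap hinge and hold it for the pin

### The job

Two blue hinged flaps stand in white racks on the bench. Take the flap with two separate knuckles (not the one with a single long knuckle), bring it upright down over the white slide dryer so that its knuckles go into the two gaps between the dryer's three knuckles, and bring all the holes into one straight line so that a colleague could push the hinge pin through. Finish while still holding the flap there in the gripper, carried by the gripper alone and not resting on or pressing against the dryer; do not let go, and leave the other flap, the jar, the tin and the slide box where they are.

Things in the scene. Friction and masses are not known exactly. Their poses are not given: they have to be found in the camera images.
- flap_center (a point): centre of the plate of the flap to use: a loose blue upright plate 10 mm thick (x), 100 wide (y), 60 tall (z), about 180 g (varies), with two steel knuckles below its lower edge. Top edge 30 mm above this point, lower edge 30 below, knuckle axis 47 below, underside of knuckles 57 below. Same after a half turn about z. Best gripped from above across its thickness, mid-width
- flap_axis (a point): point on the bore axis of that flap's knuckles, midway between them; y along the bore, z up along the plate. The knuckles are tubes along y, 20 mm outside diameter, 11 mm bore, each 20 mm long, centred 22 mm either side of this point, joined to the plate above by 8 mm thick necks
- dryer_axis (a point): point on the bore axis of the dryer's fixed hinge, mid-length, 86 mm above the bench; y along the bore, z up. Three steel tubes along y, 20 mm outside, 11 mm bore, 18 mm long, centred at 0 and +-44 mm: two 26 mm gaps open to the top. Holes line up when flap_axis is here with y axes parallel (either way round); the plate then clears the dryer's knuckles. The pin is 6 mm thick
- dryer: white slide dryer, fixed box 160 x 150 mm (x, y), 70 mm tall; origin at the centre of its underside. Its hinge runs along y, 55 mm from the centre in its +x, on the flat top. The top is 16 mm below the hinge axis, so a flap whose knuckles lie on it is 6 mm too low
- other_center (a point): centre of the plate of the other flap, same plate and same kind of rack, but with a single knuckle 48 mm long in the middle: does not fit, leave it
- rack_a: fixed rack that holds the flap to use at the start: grey base 70 x 120 x 8 mm with two white posts 65 mm tall at its ends; origin at the centre of its underside. The 12 mm at each end of the plate stands in a post's slot (13 mm wide, 20 mm deep) and lifts straight up and out; the flap's top edge is then 105 mm above the bench, its knuckles hang free between the posts
- rack_b: the same kind of fixed rack, holding the other flap
- jar: bystander: amber jar with white cap, 52 mm across, 62 mm tall; origin at the centre of its underside
- tin: bystander: steel tin, 56 mm across, 75 mm tall; origin at the centre of its underside
- slidebox: bystander: closed blue slide box 75 x 90 x 32 mm; origin at the centre of its underside
Things that resemble listed ones, but are neither listed nor needed, are in the scene too. Leave any green look-alike of the dryer alone. Leave any black look-alike of the part that bears flap_center alone.

How it is judged:
On the way:
1. the flap with two knuckles is gripped and lifted clear out of its rack (z of flap_axis in the frame of rack_a above 0.06 m and contact force between flap and the fingers above 1 N and contact force between flap and rack_a below 0.1 N), for 0.2 s.
At the end, for the whole second after the job is handed in: the two-knuckle flap is gripped and still, upright within 0.2 rad, its knuckles in the dryer's gaps; its bore axis is within 3.5 mm of the dryer's both in height and fore-and-aft, parallel within 0.07 rad, and within 5 mm lengthwise; it presses on the dryer with less than 3 N (x of flap_axis in the frame of dryer_axis between -0.0035 and 0.0035 m and z of flap_axis in the frame of dryer_axis between -0.0035 and 0.0035 m and y of flap_axis in the frame of dryer_axis between -0.005 and 0.005 m and angle between the y axis of flap_axis and the y axis of dryer_axis, either way round below 0.07 rad and angle between flap_axis's own z axis and vertical below 0.2 rad and contact force between flap and the fingers above 1 N and contact force between flap and dryer below 3 N and linear speed of flap below 0.02 m/s); the arm keeps its last pose, push and grip.
It fails at once if the other flap is displaced by more than 15 mm (distance of other_center from where it was at the start of the episode above 0.015 m).
It fails at once if the jar, tin or slide box is displaced by more than 20 mm (distance of any of jar, tin, slidebox from where it was at the start of the episode above 0.02 m).
It also fails if it takes over 48 s, if anything falls off the work surface, if the arm or the gripper's body presses on something with over 40 N, if the wrist force passes 120 N, or if a joint passes its speed limit or range.

### The arm

A 6-joint arm with a two-finger parallel gripper is mounted at the origin on the work surface. World frame = base frame: x ahead of the robot, y to its left, z up, the work surface at z = 0. Lengths are in m, angles in rad, forces in N, time in s.
With the tool pointing down it reaches from about 0.275 to 0.875 m from the base axis. Payload 12.5 kg.
Tool frame: the origin (TCP) lies midway between the tips of the shut fingers; the grasp point (between the pads) lies 19 mm behind it; z points along the fingers, y is the line along which they close (so a half turn about z gives the same grasp; the last joint's range is limited). The gripper opens to 85 mm and grips with 20 to 120 N. Pads are 22 mm wide; open, the fingers measure 114 mm over their backs; the gripper's body (76 mm by 85 mm) begins 54 mm behind the grasp point. The pads swing forward as they close: fully open they stand 13 mm farther back than shut.
Start: joints at [1.111, 0.351, 1.652, -0, 1.139, -0.085], TCP at [0.201, 0.512, 0.231] pointing down, gripper open.
Joint ranges: [-2.75, 2.75], [-0.79, 2.1], [0.01, 2.65], [-1.57, 4.71], [0.07, 3.14], [-2.87, 2.87]. Speed limits (rad/s): [2.22, 2.22, 2.79, 3.14, 3.14, 3.14].

### API

Orientations are given as a unit quaternion [w, x, y, z].
In Python, from workcell import r gives the robot as it stands.
- The arm moves only by the shell command python3 -m inch 'ROWS'. ROWS is JSON, a list of rows, each an object with "jaw": the opening, from -1 (shut) to 1 (fully open); "dp": the shift along the tool's x, y, z in m, a list of three; "spin": the turn about the tool's z in degrees. A call has 1 to 10 rows; each row shifts and turns the commanded pose from where the row before left it, along the tool's axes as they then stand; what a row does not reach is not made up. A row lasts 1/12 s, in which the tool goes at most 41.7 mm and 7.16 degrees, less where a joint would pass 70% of its speed; a pose out of reach is approached as far as the arm can. A call with a gripper value outside its range is refused whole. The fingers move at their own pace and stop on an object; the grip force is fixed at half the most. Time passes only in rows, so rows that do not move let the fingers close. It gives the time, the measured TCP pose, the force, the opening and the grip force at its end, in the units of the state.
- r.observe(): the state, without advancing time (a new reading comes with each control period).
- r.read_camera(name): name is "scene" or "side" or "wrist"; returns the picture (384x512x3 uint8, blue, green, red); there is no depth.
- r.camera_model(name): a dict with "K" (3x3 intrinsics, pixels), "xyz" and "attitude" of the camera in the world; the wrist camera has in their place "T_tool_cam" (4x4, takes a point from camera to tool coordinates, whose origin is the TCP and whose axes are the flange's). Camera axes: x right, y down, z forward; pixel columns grow to the right and rows downward; lengths in m; the calibration is good to about 2 mm. A picture is of the moment at which its call begins: read the wrist's pose just before it. camera_model takes no time and is no camera call.
- r.job_done(): hands the job in; it is judged then, once.
The state is a dict: "time": time; "qpos": joint angles; "dq": joint speeds; "tau": joint torques, N m; "position": TCP position; "ee_rot": TCP orientation; "force": force on the tool from outside, world axes, zero at the start; "ft_torque": the same for the moment, N m; "width": opening from 0.0 (shut) to 1.0 (fully open); "grip_force": force on a finger pad.
Only numpy, scipy, OpenCV 4.12 (cv2) and the standard library are available. Lean on these libraries where they do the work, as an engineer would, in place of code of your own. Each camera call takes 0.05 s, during which the arm holds its last target. There are 200 camera calls.

## Working session

There is one attempt and no reset: what is moved stays moved. The work goes in short steps, Python scripts to look and compute and a shell command to move; the robot and the scene stay as the last step left them, time stands still between calls to the robot, and variables do not carry over. Pictures are saved under pics/ and viewed, at most 10 in all, crops included, and the job is handed in when it is done.

```bash
mkdir -p pics; ls; python3 - <<'E'
from workcell import r
import cv2,numpy as np
np.set_printoptions(precision=4,suppress=True)
for n in ["scene","side"]:
    cv2.imwrite(f"pics/{n}0.png",r.read_camera(n)); print(n,r.camera_model(n))
print(r.camera_model("wrist"));print(r.observe())
E
```

```text
pics
scene {'K': array([[378.4683,   0.    , 257.9297],
       [  0.    , 378.4683, 193.1225],
       [  0.    ,   0.    ,   1.    ]]), 'xyz': array([ 1.1844, -0.2865,  0.6405]), 'attitude': array([-0.3699,  0.7504,  0.4884, -0.2482])}
side {'K': array([[401.1049,   0.    , 260.5411],
       [  0.    , 401.1049, 189.3911],
       [  0.    ,   0.    ,   1.    ]]), 'xyz': array([ 0.408 , -0.7131,  0.7337]), 'attitude': array([-0.4033,  0.9115, -0.07  ,  0.0396])}
{'K': array([[323.9023,   0.    , 253.999 ],
       [  0.    , 323.9023, 190.6645],
       [  0.    ,   0.    ,   1.    ]]), 'T_tool_cam': array([[ 0.001 , -0.9659, -0.2591,  0.0643],
       [ 1.    ,  0.0009,  0.0005, -0.0008],
       [-0.0003, -0.2591,  0.9659, -0.1431],
       [ 0.    ,  0.    ,  0.    ,  1.    ]])}
{'time': 0.1, 'qpos': array([ 1.1114,  0.3512,  1.6523, -0.    ,  1.1391, -0.0846]), 'dq': array([ 0.0004, -0.0013, -0.0017, -0.0017,  0.0015,  0.0005]), 'tau': array([ -0.0003, -50.6832, -29.1878,  -0.0001,   0.0026,   0.0001]), 'position': array([0.2012, 0.5116, 0.2308]), 'ee_rot': array([-0.0001,  0.1863,  0.9825, -0.0005]), 'force': array([ 0.0341, -0.3878,  0.1244]), 'ft_torque': array([-0.0365, -0.0262,  0.0168]), 'grip_force': 0.0, 'width': 1.0029810498338363}
```

View pics/scene0.png

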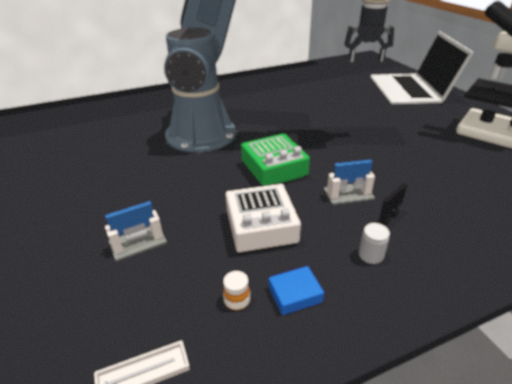

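View pics/side0.png

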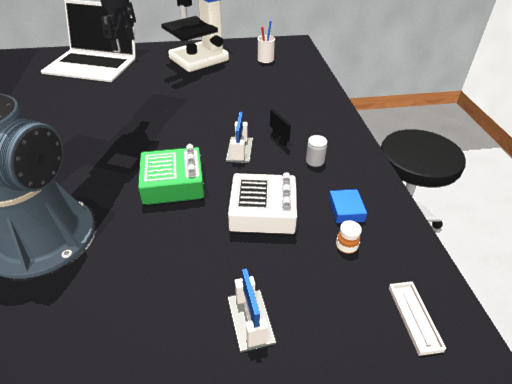

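Both views show a white dryer at scene (262,215), a rack and flap on the left at (135,225) and another on the right at (350,180). Next I'll enlarge the racks and measure.

```bash
cat > h.py <<'E'
import cv2,numpy as np
from scipy.spatial.transform import Rotation as R
from workcell import r
np.set_printoptions(precision=4,suppress=True)
def rot(q): return R.from_quat([q[1],q[2],q[3],q[0]]).as_matrix()
def pose(n,s=None):
    m=r.camera_model(n)
    if n!="wrist": return m["K"],rot(m["attitude"]),np.array(m["xyz"])
    Rt=rot(s["ee_rot"]);T=m["T_tool_cam"]
    return m["K"],Rt@T[:3,:3],s["position"]+Rt@T[:3,3]
def ray(P,uv):
    K,Rc,c=P; d=Rc@np.linalg.solve(K,[uv[0],uv[1],1]); return c,d/np.linalg.norm(d)
def onz(P,uv,z):
    c,d=ray(P,uv); return c+d*(z-c[2])/d[2]
def tri(P1,u1,P2,u2):
    A=np.zeros((3,3));b=np.zeros(3)
    for P,u in((P1,u1),(P2,u2)):
        c,d=ray(P,u);M=np.eye(3)-np.outer(d,d);A+=M;b+=M@c
    return np.linalg.solve(A,b)
def proj(P,X):
    K,Rc,c=P;p=K@(Rc.T@(np.array(X)-c));return p[:2]/p[2]
def blobs(im,lo,hi,amin=30):
    m=cv2.inRange(cv2.cvtColor(im,cv2.COLOR_BGR2HSV),lo,hi)
    n,l,s,c=cv2.connectedComponentsWithStats(m)
    return [(s[i],c[i],l==i) for i in range(1,n) if s[i][4]>=amin]
E
python3 - <<'E'
from h import *
a=cv2.imread("pics/scene0.png");b=cv2.imread("pics/side0.png")
z=lambda i,x,y:cv2.resize(i[y:y+75,x:x+100],(400,300),interpolation=cv2.INTER_CUBIC)
cv2.imwrite("pics/crop1.png",np.vstack([np.hstack([z(a,90,190),z(a,305,145)]),np.hstack([z(a,215,175),z(b,220,165)])]))
for n,i in(("scene",a),("side",b)):
    P=pose(n)
    for s,c,m in blobs(i,(100,130,60),(125,255,255),60):
        ys,xs=np.nonzero(m);pts=np.stack([xs,ys],1).astype(np.int32)
        print(n,s,c,onz(P,c,.075)); print(cv2.approxPolyDP(cv2.convexHull(pts),2,True).reshape(-1,2).tolist())
E
```

```text
scene [335 159  37  23 575] [352.6174 168.8348] [0.5026 0.2822 0.075 ]
[[371, 160], [370, 169], [352, 181], [336, 175], [336, 163]]
scene [105 201  47  33 833] [129.6963 215.9424] [ 0.4542 -0.2978  0.075 ]
[[151, 204], [148, 224], [121, 233], [112, 228], [105, 217], [106, 214], [147, 201]]
scene [ 268  266   57   49 1931] [295.3641 289.6121] [ 0.7964 -0.0486  0.075 ]
[[323, 299], [319, 303], [281, 314], [270, 292], [268, 278], [308, 266], [323, 289]]
side [236 112   7  30 133] [239.015  125.8797] [0.5158 0.2881 0.075 ]
[[242, 112], [240, 137], [237, 141], [237, 119], [239, 112]]
side [ 329  189   38   35 1050] [346.9762 205.1781] [ 0.7269 -0.0809  0.075 ]
[[364, 221], [337, 223], [329, 202], [329, 191], [357, 189], [366, 210]]
side [242 268  18  59 427] [250.26   297.0187] [ 0.4667 -0.2929  0.075 ]
[[255, 326], [244, 291], [242, 269], [245, 268], [259, 313], [258, 325]]
```

View pics/crop1.png

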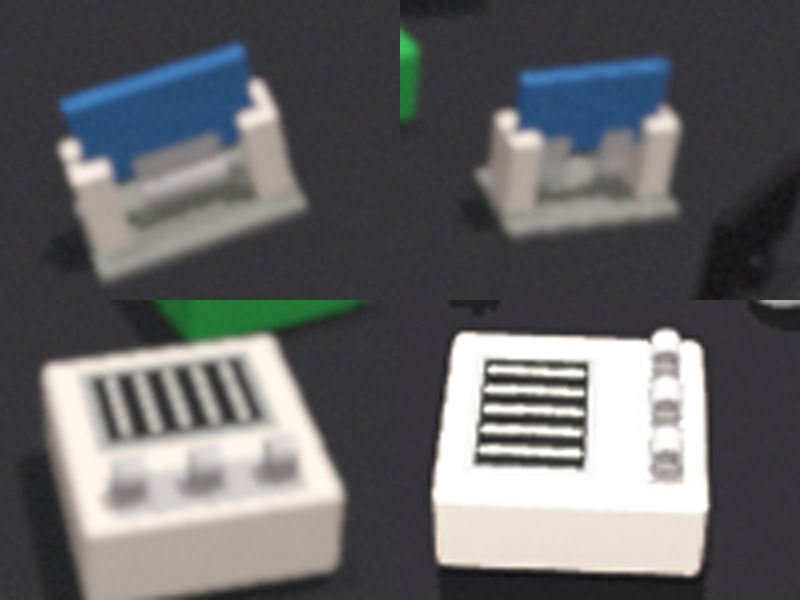

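The right-hand flap, at scene (352,169) and y≈+0.28, has two knuckles; the left one has a single long knuckle. The dryer's hinge runs along its near (+x) edge. I'll work out the coarse poses and the approach.

```bash
python3 - <<'E'
from h import *
S=pose("scene");D=pose("side")
l=onz(S,(335,163),.105);q=onz(S,(372,160),.105);print("top edge",l,q,(l+q)/2,"yaw of flap y",np.degrees(np.arctan2(*(-(q-l)[:2]*[1,-1])) ), np.linalg.norm(q-l))
print("side",onz(D,(240,112),.105),onz(D,(238,119),.105))
# dryer top corners in crop (bottom row) scene: x=215+u/4,y=175+v/4
for n,P,o,pts in(("scene",S,(215,175),[(42,65),(270,35),(340,190),(82,235)]),("side",D,(220-100,165),[(455,35),(705,45),(707,205-10),(437,195)])):
    for u,v in pts: print(n,onz(P,(o[0]+u/4,o[1]+v/4),.07))
for u,v in[(126,465),(200,455),(276,440)]: print("kn sc",onz(S,(215+u/4,175+v/4),.09))
for u,v in[(665,340),(665,390),(665,445)]: print("kn sd",onz(D,(120+u/4,165+v/4),.096))
s=r.observe();print(rot(s["ee_rot"]))
E
```

```text
top edge [0.4968 0.2264 0.105 ] [0.5247 0.3227 0.105 ] [0.5107 0.2746 0.105 ] yaw of flap y -16.181092054336553 0.1003246106285098
side [0.5226 0.3157 0.105 ] [0.5123 0.2785 0.105 ]
scene [ 0.4495 -0.0621  0.07  ]
scene [0.48  0.083 0.07 ]
scene [0.6308 0.0518 0.07  ]
scene [ 0.6054 -0.0945  0.07  ]
side [0.4765 0.0771 0.07  ]
side [0.6337 0.0447 0.07  ]
side [ 0.6047 -0.0866  0.07  ]
side [ 0.4504 -0.0641  0.07  ]
kn sc [ 0.7742 -0.1367  0.09  ]
kn sc [ 0.7826 -0.1041  0.09  ]
kn sc [ 0.789  -0.0689  0.09  ]
kn sd [ 0.5526 -0.2085  0.096 ]
kn sd [ 0.5461 -0.2394  0.096 ]
kn sd [ 0.5394 -0.2714  0.096 ]
[[-0.9306  0.3661 -0.0005]
 [ 0.3661  0.9306 -0.001 ]
 [ 0.0001 -0.0011 -1.    ]]
```

```bash
python3 -m inch '[{"jaw":1,"dp":[-0.0372,-0.0108,0],"spin":0},{"jaw":1,"dp":[-0.0372,-0.0108,0],"spin":0},{"jaw":1,"dp":[-0.0372,-0.0108,0],"spin":0},{"jaw":1,"dp":[-0.0372,-0.0108,0],"spin":0},{"jaw":1,"dp":[-0.0372,-0.0108,0],"spin":0},{"jaw":1,"dp":[-0.0372,-0.0108,0],"spin":0},{"jaw":1,"dp":[-0.0372,-0.0108,0],"spin":0},{"jaw":1,"dp":[-0.0372,-0.0108,0],"spin":0},{"jaw":1,"dp":[-0.0372,-0.0108,0],"spin":0},{"jaw":1,"dp":[-0.0372,-0.0108,0],"spin":0}]'
python3 -m inch '[{"jaw":1,"dp":[0,0,0],"spin":7.1},{"jaw":1,"dp":[0,0,0],"spin":7.1},{"jaw":1,"dp":[0,0,0],"spin":7.1},{"jaw":1,"dp":[0,0,0],"spin":7.1},{"jaw":1,"dp":[0,0,0],"spin":7.1},{"jaw":1,"dp":[0,0,0],"spin":7.1},{"jaw":1,"dp":[0,0,0],"spin":7.1},{"jaw":1,"dp":[0,0,0],"spin":7.1},{"jaw":1,"dp":[0,0,0],"spin":7.1},{"jaw":1,"dp":[0,0,0],"spin":7.1}]'
python3 -m inch '[{"jaw":1,"dp":[0,0,0],"spin":7.1},{"jaw":1,"dp":[0,0,0],"spin":6.6},{"jaw":1,"dp":[0,0,0],"spin":0},{"jaw":1,"dp":[0,0,0],"spin":0}]'
python3 - <<'E'
from h import *
s=r.observe();im=r.read_camera("wrist");cv2.imwrite("pics/w1.png",im);P=pose("wrist",s)
print(s["position"],rot(s["ee_rot"]),s["qpos"])
for st,c,m in blobs(im,(100,130,60),(125,255,255),60):
    ys,xs=np.nonzero(m);rr=cv2.minAreaRect(np.stack([xs,ys],1).astype(np.float32));print(st,rr,[onz(P,p,.105) for p in cv2.boxPoints(rr)])
E
```

```text
time: 0.93
position: [0.5092, 0.2736, 0.2311]
ee_rot: [-0.0, 0.186, 0.982, -0.0]
force: [0.3, 0.4, 0.6]
width: 1.0
grip_force: 0.0
time: 1.77
position: [0.5078, 0.275, 0.2309]
ee_rot: [-0.0, 0.724, 0.689, -0.0]
force: [-0.3, 0.3, 0.3]
width: 0.999
grip_force: 0.0
time: 2.1
position: [0.5078, 0.2751, 0.2311]
ee_rot: [-0.0, 0.798, 0.602, -0.0]
force: [-1.1, -0.9, -0.1]
width: 0.997
grip_force: 0.0
[0.5078 0.2751 0.2311] [[ 0.2751  0.9614 -0.0005]
 [ 0.9614 -0.2751 -0.0002]
 [-0.0003 -0.0004 -1.    ]] [0.4158 0.4011 1.5784 0.     1.1625 0.6945]
[254 124  11  23 166] ((258.6600036621094, 134.6199951171875), (22.061731338500977, 9.899495124816895), 81.8698959350586) [array([0.5207, 0.3216, 0.105 ]), array([0.5287, 0.3205, 0.105 ]), array([0.5264, 0.3027, 0.105 ]), array([0.5183, 0.3038, 0.105 ])]
```

View pics/w1.png

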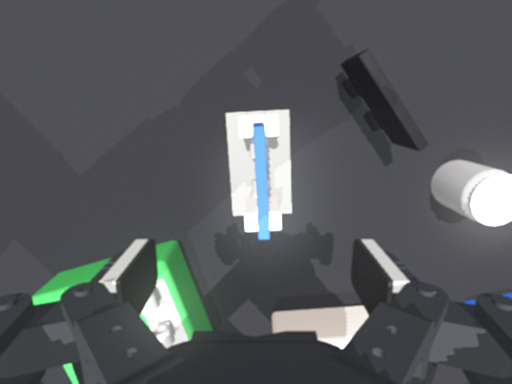

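The wrist view shows the flap's top edge running from about (258,124) to (264,238), with the tin to the right and clear. Next: refit the blue with a wider mask.

```bash
python3 - <<'E'
from h import *
im=cv2.imread("pics/w1.png");s=r.observe();P=pose("wrist",s)
Rt=rot(s["ee_rot"])
for st,c,m in blobs(im,(98,90,50),(125,255,255),60):
    if not(200<c[0]<320 and c[1]<260): continue
    ys,xs=np.nonzero(m);print(st)
    W=np.array([onz(P,(x,y),.105)@Rt for x,y in zip(xs,ys)])-s["position"]@Rt   # tool coords
    for lo in np.arange(-.06,.07,.015):
        k=(W[:,0]>lo)&(W[:,0]<lo+.015)
        if k.sum()>3: print(round(lo,3),W[k,1].min(),W[k,1].max(),W[k,1].mean())
    print(W[:,0].min(),W[:,0].max())
E
```

```text
[ 253  124   18  117 1239]
-0.06 0.0038765072314819737 0.015533447708942938 0.009732979292439969
-0.045 0.005580243089629011 0.014551062749349863 0.009378037188750141
-0.03 0.003770305325721812 0.012600090289438537 0.008729113622507771
-0.015 0.0037223823853796967 0.01242358689203421 0.008047121892122675
0.0 0.0028274640011169416 0.011407716456141415 0.00710940441791604
0.015 0.0019582709858704805 0.01124334813406036 0.0063241247817330285
0.03 0.00029615854602260683 0.010253984881977485 0.005352828770545466
0.045 0.0011106131342705772 0.008474667609123965 0.004708735320778021
-0.05345509931396242 0.04863768309383221
```

```bash
python3 -m inch '[{"jaw":1,"dp":[-0.0024,0.0076,0.02],"spin":-2.9},{"jaw":1,"dp":[0,0,0.03],"spin":0},{"jaw":1,"dp":[0,0,0.03],"spin":0},{"jaw":1,"dp":[0,0,0.03],"spin":0},{"jaw":1,"dp":[0,0,0.02],"spin":0},{"jaw":1,"dp":[0,0,0.01],"spin":0},{"jaw":1,"dp":[0,0,0.01],"spin":0},{"jaw":1,"dp":[0,0,0.01],"spin":0},{"jaw":1,"dp":[0,0,0.002],"spin":0},{"jaw":1,"dp":[0,0,0],"spin":0}]'
python3 -m inch '[{"jaw":-1,"dp":[0,0,0],"spin":0},{"jaw":-1,"dp":[0,0,0],"spin":0},{"jaw":-1,"dp":[0,0,0],"spin":0},{"jaw":-1,"dp":[0,0,0],"spin":0},{"jaw":-1,"dp":[0,0,0],"spin":0},{"jaw":-1,"dp":[0,0,0],"spin":0},{"jaw":-1,"dp":[0,0,0],"spin":0},{"jaw":-1,"dp":[0,0,0],"spin":0},{"jaw":-1,"dp":[0,0,0],"spin":0},{"jaw":-1,"dp":[0,0,0],"spin":0}]'
```

```text
time: 2.98
position: [0.5147, 0.2707, 0.0694]
ee_rot: [0.0, 0.784, 0.621, 0.0]
force: [0.4, 0.1, 0.1]
width: 1.001
grip_force: 0.0
time: 3.82
position: [0.5145, 0.2708, 0.0694]
ee_rot: [-0.0, 0.784, 0.621, -0.0]
force: [-2.7, 0.5, 3.3]
width: 0.106
grip_force: 61.0
```

```bash
python3 -m inch '[{"jaw":-1,"dp":[0,0,-0.005],"spin":0},{"jaw":-1,"dp":[0,0,-0.01],"spin":0},{"jaw":-1,"dp":[0,0,-0.015],"spin":0},{"jaw":-1,"dp":[0,0,-0.02],"spin":0},{"jaw":-1,"dp":[0,0,-0.02],"spin":0},{"jaw":-1,"dp":[0,0,-0.02],"spin":0},{"jaw":-1,"dp":[0,0,-0.02],"spin":0},{"jaw":-1,"dp":[0,0,-0.02],"spin":0},{"jaw":-1,"dp":[0,0,-0.02],"spin":0},{"jaw":-1,"dp":[0,0,-0.01],"spin":0}]'
python3 -m inch '[{"jaw":-1,"dp":[0,0,0],"spin":0},{"jaw":-1,"dp":[0,0,0],"spin":0},{"jaw":-1,"dp":[0,0,0],"spin":0}]'
python3 - <<'E'
from h import *
s=r.observe();print(s["position"],rot(s["ee_rot"]),s["qpos"])
a=r.read_camera("scene");b=r.read_camera("side");w=r.read_camera("wrist")
for n,i in(("scene2",a),("side2",b),("w2",w)): cv2.imwrite(f"pics/{n}.png",i)
p=proj(pose("scene"),s["position"]).astype(int);q=proj(pose("side"),s["position"]).astype(int);print(p,q)
z=lambda i,c:cv2.resize(i[max(c[1]-40,0):max(c[1]-40,0)+100,c[0]-50:c[0]+50],(400,400),interpolation=cv2.INTER_CUBIC)
cv2.imwrite("pics/c2.png",np.hstack([z(a,p),z(b,q)]))
E
```

```text
time: 4.65
position: [0.5152, 0.2709, 0.2325]
ee_rot: [0.001, 0.784, 0.621, 0.002]
force: [0.8, -0.4, -0.8]
width: 0.108
grip_force: 60.3
time: 4.9
position: [0.5141, 0.2705, 0.2281]
ee_rot: [-0.0, 0.784, 0.621, -0.001]
force: [-0.6, 1.0, -1.9]
width: 0.11
grip_force: 60.3
[0.5141 0.2705 0.2281] [[ 0.2296  0.9733 -0.0017]
 [ 0.9733 -0.2296 -0.0007]
 [-0.0011 -0.0015 -1.    ]] [ 0.4042  0.4107  1.5718 -0.      1.161   0.6359]
[360 119] [238  80]
```

View pics/c2.png

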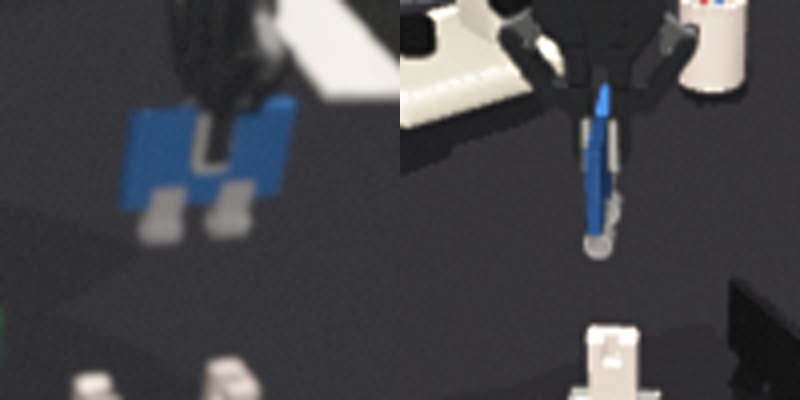

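View pics/w2.png

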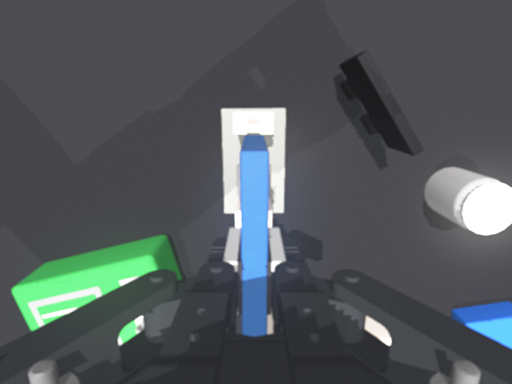

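The flap is held square, plate upright with both knuckles hanging below (c2 around (165,225) and (230,215)). Now moving it beside the dryer hinge to look at both with the wrist camera.

```bash
python3 -m inch '[{"jaw":-1,"dp":[-0.016,0.004,0],"spin":0},{"jaw":-1,"dp":[-0.035,0.01,0],"spin":0},{"jaw":-1,"dp":[-0.035,0.01,0],"spin":0},{"jaw":-1,"dp":[-0.035,0.01,0],"spin":0},{"jaw":-1,"dp":[-0.035,0.01,0],"spin":0},{"jaw":-1,"dp":[-0.035,0.01,0],"spin":0},{"jaw":-1,"dp":[-0.035,0.01,0],"spin":0},{"jaw":-1,"dp":[-0.035,0.009,0],"spin":0},{"jaw":-1,"dp":[-0.035,0.009,0],"spin":0},{"jaw":-1,"dp":[-0.016,0.004,0],"spin":0}]'
python3 -m inch '[{"jaw":-1,"dp":[0,0,0],"spin":-1.7},{"jaw":-1,"dp":[0,0,0],"spin":0},{"jaw":-1,"dp":[0,0,0],"spin":0},{"jaw":-1,"dp":[0,0,0],"spin":0}]'
python3 - <<'E'
from h import *
s=r.observe();print(s["position"],rot(s["ee_rot"]),s["qpos"])
w=r.read_camera("wrist");cv2.imwrite("pics/w3.png",w);cv2.imwrite("pics/w3b.png",cv2.resize(w,(800,600)))
E
```

```text
time: 5.88
position: [0.5263, -0.0562, 0.2287]
ee_rot: [-0.0, 0.785, 0.62, -0.001]
force: [-0.1, -0.0, -2.7]
width: 0.107
grip_force: 60.3
time: 6.22
position: [0.5266, -0.0521, 0.229]
ee_rot: [-0.0, 0.775, 0.632, -0.0]
force: [-0.1, 0.8, -1.3]
width: 0.109
grip_force: 60.3
[ 0.5266 -0.0521  0.229 ] [[ 0.2007  0.9797 -0.0005]
 [ 0.9797 -0.2007  0.0002]
 [ 0.0001 -0.0006 -1.    ]] [-0.1867  0.3157  1.7076  0.0001  1.1188  0.0153]
```

View pics/w3b.png

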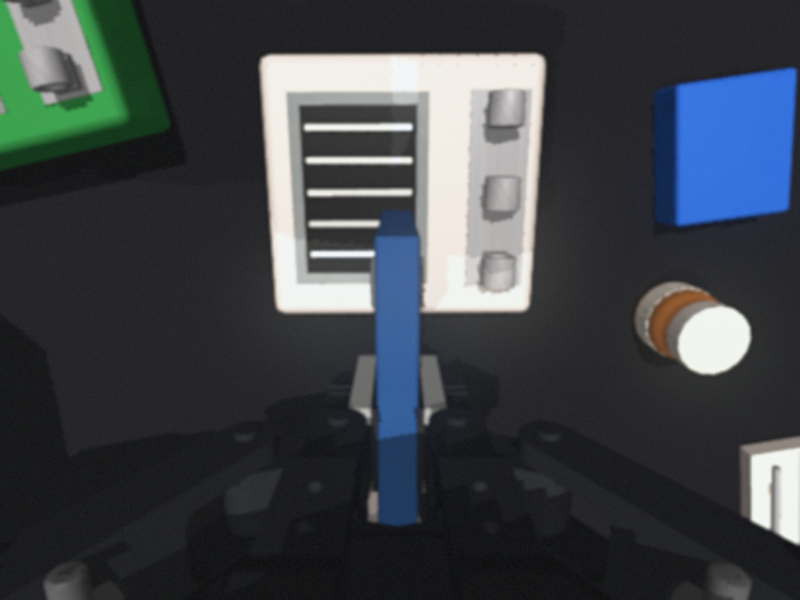

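The wrist view shows the flap's top edge at x≈397, from y≈237 (far end) to y≈523 (near end). The dryer's top outline has corners (261,57), (545,55), (530,311), (278,311), and its knuckles are at (506,107), (503,194), (498,272). Converting these.

```bash
cat > m.py <<'E'
from h import *
def meas(w,s):
    P=pose("wrist",s);Rt=rot(s["ee_rot"]);T=lambda X:(X-s["position"])@Rt
    m=cv2.inRange(cv2.cvtColor(w,cv2.COLOR_BGR2HSV),(0,0,120),(179,70,255))
    m=cv2.morphologyEx(m,cv2.MORPH_CLOSE,np.ones((3,3)))
    return P,T,m
E
python3 - <<'E'
from m import *
w=cv2.imread("pics/w3.png");s=r.observe();P,T,m=meas(w,s);k=1.5625
print("dryer corners tool")
C=[T(onz(P,(u/k,v/k),.07)) for u,v in[(261,57),(545,55),(530,311),(278,311)]]
for c in C: print(c)
C=np.array(C)
# side lines: right edge & left edge using white mask (subpixel) 
g=cv2.cvtColor(w,cv2.COLOR_BGR2GRAY).astype(float)
Rr=[];L=[]
for v in range(45,190,4):
    row=g[v]; 
    a=[u for u in range(330,365) if row[u]>120>=row[u+1]]
    if a: u=a[-1]; Rr.append(T(onz(P,(u+(row[u]-120)/(row[u]-row[u+1])+0,v),.07)))
    a=[u for u in range(160,190) if row[u]<=120<row[u+1]]
    if a: u=a[0]; L.append(T(onz(P,(u+(120-row[u])/(row[u+1]-row[u]),v),.07)))
for n,A in(("R",Rr),("L",L)):
    A=np.array(A);f=np.polyfit(A[:,0],A[:,1],1);print(n,len(A),f,np.std(A[:,1]-np.polyval(f,A[:,0])))
for u,v in[(506,107),(503,194),(498,272)]: print("knuckle",T(onz(P,(u/k,v/k),.09)))
# flap top edge in tool coords
for u,v in[(397,237),(397,523)]: print("flap", T(onz(P,(u/k,v/k),s["position"][2]+.0356)))
# knuckle edges: columns profile across each knuckle
for v in(64,68,72,120,124,128,170,174,178): print(v,g[v,300:346:2].astype(int))
E
```

```text
dryer corners tool
[ 0.1201 -0.0735  0.1591]
[0.1213 0.0821 0.159 ]
[-0.0249  0.084   0.159 ]
[-0.0251 -0.0729  0.1591]
R 37 [-0.0064  0.0831] 9.240743801208797e-05
L 37 [-0.0013 -0.0747] 8.92772978642706e-05
knuckle [0.0925 0.0582 0.1391]
knuckle [0.0477 0.0591 0.1391]
knuckle [0.0041 0.0587 0.1391]
flap [ 0.049   0.001  -0.0356]
flap [-0.0226  0.0011 -0.0356]
64 [228 205 205 202 202 204 157 108 131 144 165 180 194 209 201 182 167 145
 151 188 223 238 225]
68 [232 207 204 201 201 182 112 115 138 152 166 185 196 194 187 177 163 146
 167 192 226 237 222]
72 [222 198 201 199 194 139  99 121 144 156 170 183 191 190 175 167 161 139
 165 193 228 234 220]
120 [187 189 187 187 156  99 119 140 155 168 173 187 193 183 172 157 148 180
 203 233 224 199  94]
124 [196 189 185 186 150  99 124 144 156 171 183 182 182 177 171 153 144 180
 207 233 224 190  85]
128 [187 189 186 180 123 104 132 148 161 172 178 183 179 170 164 149 141 180
 212 233 219 170  70]
170 [212 212 206 156 112 122 142 159 165 174 185 184 175 168 149 182 210 234
 240 228 158  57  55]
174 [213 211 213 163 110 142 153 157 176 182 196 199 196 184 160 183 212 238
 239 224 123  56  55]
178 [211 210 212 180 119 147 169 184 195 205 207 199 191 181 153 181 214 240
 239 222 108  57  55]
```

```bash
python3 -m inch '[{"jaw":-1,"dp":[0.01,0.012,0],"spin":0},{"jaw":-1,"dp":[0.015,0.018,0],"spin":0},{"jaw":-1,"dp":[0.015,0.018,0],"spin":0},{"jaw":-1,"dp":[0.009,0.01,0.01],"spin":0},{"jaw":-1,"dp":[0,0,0.02],"spin":0},{"jaw":-1,"dp":[0,0,0.015],"spin":0},{"jaw":-1,"dp":[0,0,0.01],"spin":0},{"jaw":-1,"dp":[0,0,0.005],"spin":0},{"jaw":-1,"dp":[0,0,0],"spin":0},{"jaw":-1,"dp":[0,0,0],"spin":0}]'
python3 -m inch '[{"jaw":-1,"dp":[0,0,0],"spin":0},{"jaw":-1,"dp":[0,0,0],"spin":0}]'
python3 - <<'E'
from h import *
s=r.observe();print(s["position"],rot(s["ee_rot"]))
a=r.read_camera("scene");b=r.read_camera("side");w=r.read_camera("wrist")
for n,i in(("scene4",a),("side4",b),("w4",w)): cv2.imwrite(f"pics/{n}.png",i)
z=lambda i,n:(lambda c:(print(n,c-[40,35]),cv2.resize(i[c[1]-35:c[1]+45,c[0]-40:c[0]+40],(400,400),interpolation=cv2.INTER_CUBIC))[1])(proj(pose(n),s["position"]-[0,0,.04]).astype(int))
cv2.imwrite("pics/c4.png",np.hstack([z(a,"scene"),z(b,"side")]))
E
```

```text
time: 7.1
position: [0.5935, -0.0163, 0.1699]
ee_rot: [0.0, 0.775, 0.632, 0.0]
force: [-0.3, 0.9, -1.9]
width: 0.108
grip_force: 60.2
time: 7.27
position: [0.5937, -0.0164, 0.1702]
ee_rot: [0.001, 0.775, 0.632, 0.001]
force: [-0.1, 0.2, -1.0]
width: 0.105
grip_force: 60.2
[ 0.5937 -0.0164  0.1702] [[ 0.2007  0.9796  0.0015]
 [ 0.9796 -0.2007 -0.0002]
 [ 0.0001  0.0015 -1.    ]]
scene [225 165]
side [247 139]
```

View pics/c4.png

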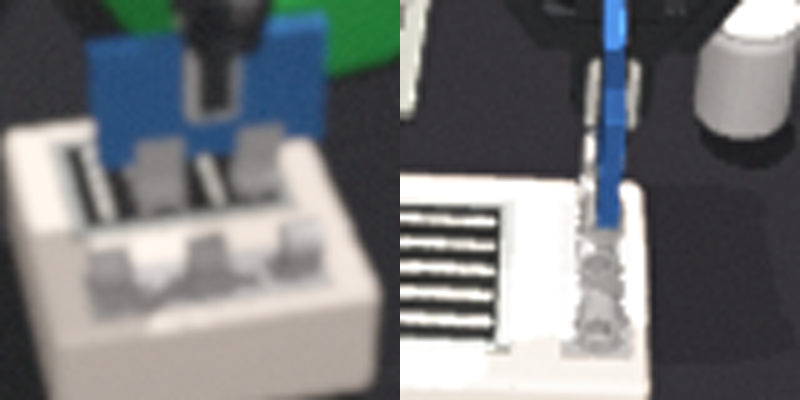

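The scene crop (left) shows the flap's knuckles at x≈160 and 257, above the gaps between the dryer knuckles at 113, 210 and 300, and parallel to them. The side crop agrees fore-and-aft. Lowering gently now, watching the force.

```bash
python3 -m inch '[{"jaw":-1,"dp":[0,0,0.006],"spin":0},{"jaw":-1,"dp":[0,0,0.006],"spin":0},{"jaw":-1,"dp":[0,0,0.006],"spin":0},{"jaw":-1,"dp":[0,0,0.004],"spin":0},{"jaw":-1,"dp":[0,0,0.003],"spin":0},{"jaw":-1,"dp":[0,0,0.003],"spin":0},{"jaw":-1,"dp":[0,0,0],"spin":0},{"jaw":-1,"dp":[0,0,0],"spin":0}]'
python3 -m inch '[{"jaw":-1,"dp":[0,0,0.004],"spin":0},{"jaw":-1,"dp":[0,0,0.004],"spin":0},{"jaw":-1,"dp":[0,0,0.003],"spin":0},{"jaw":-1,"dp":[0,0,0.002],"spin":0},{"jaw":-1,"dp":[0,0,0.001],"spin":0},{"jaw":-1,"dp":[0,0,0],"spin":0},{"jaw":-1,"dp":[0,0,0],"spin":0},{"jaw":-1,"dp":[0,0,0],"spin":0}]'
python3 - <<'E'
from h import *
s=r.observe();print(s["position"],s["force"],rot(s["ee_rot"])[:,2])
a=r.read_camera("scene");b=r.read_camera("side");w=r.read_camera("wrist")
for n,i in(("scene5",a),("side5",b),("w5",w)): cv2.imwrite(f"pics/{n}.png",i)
z=lambda i,n:(lambda c:(print(n,c-[25,30]),cv2.resize(i[c[1]-30:c[1]+20,c[0]-25:c[0]+25],(400,400),interpolation=cv2.INTER_CUBIC))[1])(proj(pose(n),s["position"]-[0,0,.04]).astype(int))
cv2.imwrite("pics/c5.png",np.hstack([z(a,"scene"),z(b,"side")]))
E
```

```text
time: 8.08
position: [0.5933, -0.0163, 0.1412]
ee_rot: [-0.0, 0.775, 0.632, -0.0]
force: [0.6, 0.3, -2.5]
width: 0.111
grip_force: 60.3
time: 8.75
position: [0.5934, -0.0164, 0.1275]
ee_rot: [0.0, 0.775, 0.632, 0.0]
force: [-0.7, 0.3, -2.0]
width: 0.109
grip_force: 60.3
[ 0.5934 -0.0164  0.1275] [-0.7395  0.2914 -1.9884] [ 0.0003 -0.0001 -1.    ]
scene [240 184]
side [261 158]
```

View pics/c5.png

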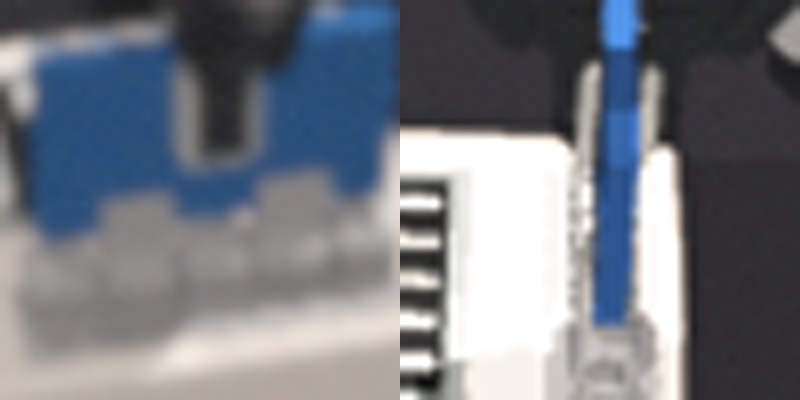

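```bash
python3 - <<'E'
from h import *
s=r.observe();D=pose("side");S=pose("scene");Rt=rot(s["ee_rot"])
p0=s["position"]+Rt@[-.001,0.001,.0414];ex=Rt[:,1];ey=Rt[:,0]
f=lambda P,o,x,y,z:((proj(P,p0+ex*x+ey*y+np.array([0,0,z]))-o)*8).round(0)
o=np.array([261,158])
print("side near plate bottom edge",f(D,o,0,-.05,.017)+[400,0],"top",f(D,o,0,-.05,.077)+[400,0],"near knuckle face ctr",f(D,o,0,-.053,0)+[400,0],"L/R",f(D,o,-.01,-.053,0)+[400,0],f(D,o,.01,-.053,0)+[400,0],"hole",)
o=np.array([240,184])
for n,a in dict(plateBL=(.005,-.05,.017),plateBR=(.005,.05,.017),plateTL=(.005,-.05,.077),neck1top=(.004,-.022,.017),k0=(.01,0,0),kL=(.01,-.044,0),k0top=(.0,0,.01),kLend=(0,-.053,0)).items(): print(n,f(S,o,*a))
# column profile in side for edges
g=cv2.imread("pics/side5.png")
for v in(194,196,198,200,202,204,206,208):print(v,cv2.cvtColor(g,cv2.COLOR_BGR2GRAY)[v,276:302])
b=g[:,:,0].astype(int)-g[:,:,2]
for v in(180,186,192,196):print(v,b[v,280:296])
E
```

```text
side near plate bottom edge [609. 323.] top [622. 164.] near knuckle face ctr [605. 373.] L/R [571. 371.] [640. 374.] hole
plateBL [ 29. 244.]
plateBR [382. 193.]
plateTL [22. 69.]
neck1top [129. 227.]
k0 [211. 276.]
kL [ 56. 300.]
k0top [203. 226.]
kLend [ 18. 281.]
194 [255 255 255 253 249 250 200 173 188  95  80  82  82  96 162 251 251 255
 255 255 131  44  44  47  47  47]
196 [255 255 255 251 254 255 200 174 197 109  82  81  82 109 177 247 252 255
 255 255 141  46  45  45  48  48]
198 [255 255 255 255 255 227 179 174 180 120 109 115 110 125 127 152 205 255
 255 255 158  46  44  47  48  47]
200 [255 255 255 255 221 196 144 166 189 192 169 164 161 152 136 154 167 237
 251 255 143  49  45  47  47  47]
202 [243 245 250 221 202 196 149 169 194 194 179 188 191 179 154 155 160 213
 243 240 124  49  48  49  47  50]
204 [244 245 245 206 201 199 162 170 152 152 154 148 134 168 170 169 198 228
 245 238 123  51  46  48  48  48]
206 [244 244 244 207 200 201 191 162 181 191 199 195 179 169 160 192 201 216
 244 239 128  52  45  47  47  48]
208 [244 245 245 208 200 200 196 174 172 160 162 168 170 164 165 194 199 215
 245 239 136  55  46  47  45  48]
180 [ -3  -4  -9  -8 -10  33  82  95  95  98  67  -8  -3   0   0 -23]
186 [ -3  -4 -10  -9 -12  18  92  99  98  87  11  -7  -4   0   0 -25]
192 [-3 -3 -8 -8 -8 56 96 98 98 65 -8 -6 -3  0  0  0]
196 [-1  0 -9 -9 -7 77 98 98 92 28 -9 -7 -4  0  0  0]
```

The knuckles are interleaved with no contact force. In the side and scene crops, the plate edges and the dryer knuckle agree with the aligned prediction to about 1 to 2 mm. Handing in.

```bash
python3 -c "
from workcell import r
print(r.job_done())"
```

```text
the job is handed in; nothing more can be done
None
```

I handed the job in with the two-knuckle flap held in the gripper, its knuckles in the dryer's gaps and the holes aligned to about 1–2 mm by camera and grasp height; the wrist showed about 2 N, roughly the flap's own weight, and the judging result was not reported back.

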